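Isolate the indexing turntable and hold its index plunger out

ROBOT

A 6-joint arm with a two-finger parallel gripper is mounted at the origin on the work surface; the furniture and walls round the work are solid. World frame = base frame: x ahead of the robot, y to its left, z up, the work surface at z = 0. Lengths are in m, angles in degrees, forces in N, time in s.
With the tool pointing down it reaches from about 0.4 to 0.825 m from the base axis. Payload 7 kg.
Tool frame: the origin (TCP) lies midway between the tips of the shut fingers; the grasp point (between the pads) lies 19 mm behind it (r.grasp_offset is the distance from the TCP to the grasp point, in m); z points along the fingers, x is the direction in which the jaws open and shut, and the axes are right-handed (so a half turn about z gives the same grasp; the last joint's range is limited). The gripper opens to 88 mm and grips with 3 to 60 N. Pads are 19 mm wide; open, the fingers measure 130 mm over their backs; the gripper's body (78 mm by 193 mm) begins 47 mm behind the grasp point.
Start: joints at [92.137, 20.546, 0.682, 0, -70.136, -16.507], TCP at [0.168, 0.654, 0.227] pointing down, gripper open.
Joint ranges: [-176.03, 176.03], [-82.01, 121.73], [-58.28, 71.71], [-173.87, 95.51], [-174.79, -0.11], [-173.66, 173.66]. Speed limits (degrees/s): [136.94, 136.94, 172.46, 180, 180, 180].

INTERFACE

Orientations are given as [roll, pitch, yaw] about the fixed x, y, z axes, in that order (R = Rz(yaw) Ry(pitch) Rx(roll)).
In Python, from plant import r gives the robot as it stands.
- The arm moves only by the tool step_arm, never from a script. Its argument "deltas" is a list of rows, each a list of 7 numbers: the turn, a rotation vector about the tool's x, y, z in rad, then the shift along the tool's x, y, z in mm, then the opening, from -1 (shut) to 1 (fully open), so that 0 is half open. In form: [[ax, ay, az, x, y, z, grip], ...]. A call has 1 to 10 rows; each row shifts and turns the pose as measured when the row begins, along the tool's axes as they then stand; what a row does not reach is not made up. A row lasts 1/10 s, in which the tool goes at most 50 mm and 8.59 degrees, less where a joint would pass 70% of its speed; a pose out of reach is approached as far as the arm can. A call with a gripper value outside its range is refused whole. The fingers move at their own pace and stop on an object; "squeeze" is the grip in N (left out, the last holds). Time passes only in rows, so rows that do not move let the fingers close. It gives the time, the measured TCP pose, the force and the opening at its end, in the units of the state.
- r.get_state(): the state, without advancing time (a new reading comes with each control period).
- r.capture(name): name is "side" or "top"; returns the picture (384x512x3 uint8, red, green, blue); there is no depth.
- r.camera_info(name): a dict with "vertical_fov" (degrees; the focal length in pixels is half the picture's height over the tangent of half this angle, whatever the lens; pixels are square), "cx", "cy" (the principal point, pixels), "view" (4x4, takes a point from world to camera coordinates). Camera axes: x right, y down, z forward; pixel columns grow to the right and rows downward; lengths in m; the calibration is good to about 2 mm. A picture is of the moment at which its call begins. camera_info takes no time and is no camera call.
- r.close_job(): hands the job in, once; it reports no verdict.
The state is a dict: "time_s": time; "joints": joint angles; "qd": joint speeds; "joint_torque": joint torques, N m; "tcp_pos": TCP position; "eef_rot": TCP orientation; "contact_force": force on the tool from outside, world axes, zero at the start; "moment": the same for the moment, N m; "gripper_width": finger opening in m.
Only numpy, scipy, OpenCV 4.12 (cv2) and the standard library are available. Lean on these libraries where they do the work, as an engineer would, in place of code of your own. Each camera call takes 0.05 s, during which the arm holds its last target.

TASK

Switch off the turntable's drive first: turn the handle on top of the grey isolator box a quarter turn anticlockwise (seen from above) until it snaps to its other stop. Only then take the turntable's index plunger by its black pull knob, pull it fully back out of the rim hole and keep holding it there: the program finishes while the gripper still holds the plunger out. Leave the jar, cup, plug and tape roll where they are.

Things in the scene. Friction and masses are not known exactly. Their poses are not given: they have to be found in the camera images.
- turntable: Indexing turntable, fixed: metal plate 210 mm across, top 90 mm above the bench, on a foot 250 x 120 x 12 mm; white ring mould (128 mm across, 80 high) fixed on it. Origin on the bench under the plate's centre, z up. On its -x side, which faces the robot within 30 degrees, a bracket (44 mm wide, 92 high, x -149 to -123 mm) carries the index plunger. Stands left or right of the isolator box.
- knob_grip (a point): Mid-grip of the plunger's black pull knob, on its axis: 180 mm from the turntable's centre on its -x side and 71 mm above the bench while seated; moves with the plunger. Axes as the turntable's: pull along -x of this frame (level, outward, roughly towards the robot); y is level across the knob.
- pull_knob: Black pull knob: round spool 46 mm long lying along the plunger's axis; grip 22 mm in diameter, 32 mm long, then a collar 35 mm in diameter at the outer end. Origin at its inner end, 18 mm from knob_grip; the bracket stands 13 mm farther inward, a barrel of 21 mm diameter between. 59 mm free below the axis. It does not turn and has no parking notch.
- plunger (a joint): Travel of the index plunger in m: 0 seated in its rim hole, 0.022 at its hard stop fully back. A spring returns it: about 4 N at 0, 11 N at the stop. The pin's tip leaves the hole at 0.010; fully back means the last few millimetres of the travel.
- isolator_box: Isolator, fixed to the bench: grey plastic box 130 x 100 mm, top 61 mm above the bench (a 76 mm metal disc adds 3 mm). Origin on the bench under its centre, z up. Place and yaw vary.
- handle_grip (a point): Centre of the isolator's handle, on its upright turning axis, 90 mm above the bench; turns with the handle. The handle is a black bar 64 mm long (along x of this frame), 14 mm thick (along y), standing from 70 to 100 mm above the bench on a black disc 62 mm across. A white line on top marks the end at -x.
- isolator (a joint): Angle of the isolator handle in rad: 0 = on (the bar along the box's long side), 1.571 = off (the bar across the box); grows anticlockwise seen from above. Hard stop and spring detent at both ends: it takes up to about 0.2 N m to turn, and past the middle (0.79) it is drawn on to the off stop by itself when released.
- size_jar: Bystander, loose: jar with pale lid, 66 mm across, 105 mm high; origin under its centre.
- tape: Bystander, loose: roll of tape lying flat, 98 mm across, 25 mm high; origin under its centre.
- grey_cup: Bystander, loose: grey clay cup, 99 mm across, 90 mm high; origin under its centre.
- plaster_plug: Bystander, loose: white plaster plug, 43 mm across, 38 mm high; origin under its centre.
Not all that is in view belongs to the job. What is shaped like the isolator_box but green or orange is not meant.

How it is judged:
By the outcome, as a careful person would: the job done as asked, in the order asked, and still so for the second after the job is handed in, while the arm keeps its last pose, push and grip.
It also fails if it takes over 51 s, if anything falls off the work surface, if the arm or the gripper's body presses on something with over 40 N, if the wrist force passes 120 N, or if a joint passes its speed limit or range.

## Working session

There is one attempt and no reset: what is moved stays moved. The work goes in short steps, Python scripts to look and compute and a tool call to move; the robot and the scene stay as the last step left them, time stands still between calls to the robot, and variables do not carry over. Pictures are saved under pics/ and viewed, and the job is handed in when it is done.

Besides the shell and the picture viewer there is one more tool, called after "Request:" as name(argument=value, ...), one argument or row to a line, values as JSON. step_arm: Moves the arm, as the interface text tells. Its arguments: {"type":"object","properties":{"deltas":{"type":"array","items":{"type":"array","items":{"type":"number"}}},"squeeze":{"type":"number"}},"required":["deltas"]}

```bash
ls; mkdir -p pics; python3 - <<'E'
from plant import r
import cv2
for n in("side","top"):
    im=r.capture(n); cv2.imwrite(f"pics/{n}0.png",im[:,:,::-1]); i=r.camera_info(n); print(n,i)
print(r.get_state(), r.grasp_offset)
E
```

```text
pics
side {'vertical_fov': 51.2420624995902, 'cx': 256.9914550880214, 'cy': 193.01904372577707, 'view': array([[ 0.88530398, -0.4648362 , -0.01281262, -0.41230167],
       [-0.20920471, -0.37353106, -0.90371895,  0.1939598 ],
       [ 0.41529537,  0.80274644, -0.42793446,  1.26738658],
       [ 0.        ,  0.        ,  0.        ,  1.        ]])}
top {'vertical_fov': 42.12458643414937, 'cx': 259.16702727562466, 'cy': 179.9779274396179, 'view': array([[ 1.37646818e-03, -9.99950810e-01,  9.82252895e-03,
         3.10034757e-02],
       [-9.80967593e-01, -3.25741797e-03, -1.94144203e-01,
         5.21775027e-01],
       [ 1.94166649e-01, -9.36834926e-03, -9.80923823e-01,
         1.79440921e+00],
       [ 0.00000000e+00,  0.00000000e+00,  0.00000000e+00,
         1.00000000e+00]])}
{'time_s': 0.1, 'joints': array([ 9.21375499e+01,  2.05881182e+01,  6.40262207e-01, -1.65097764e-02,
       -7.01347015e+01, -1.65075504e+01]), 'qd': array([ 0.04482406, -0.05608354,  0.05700605,  0.11796551, -0.06967668,
       -0.03634116]), 'joint_torque': array([-1.84630233e-03, -5.84167850e+01,  2.93751276e+01,  7.01544240e+00,
        1.02132914e-02, -5.56771636e-05]), 'tcp_pos': array([0.1674404 , 0.65347321, 0.22572075]), 'eef_rot': array([-1.79991421e+02, -8.35651174e-02, -1.04375628e+02]), 'contact_force': array([ 0.06097949, -0.46736858, -0.17407264]), 'moment': array([-0.02125551, -0.00018294,  0.02391512]), 'gripper_width': 0.08759622353747457} 0.0188
```

View pics/side0.png

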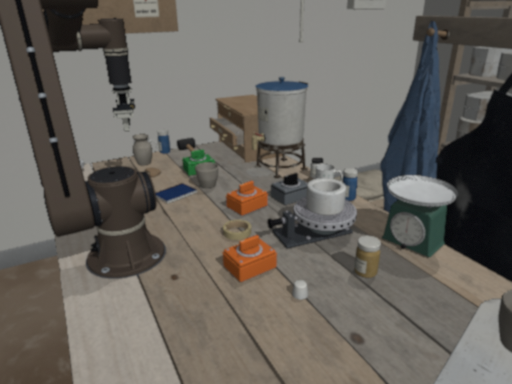

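View pics/top0.png

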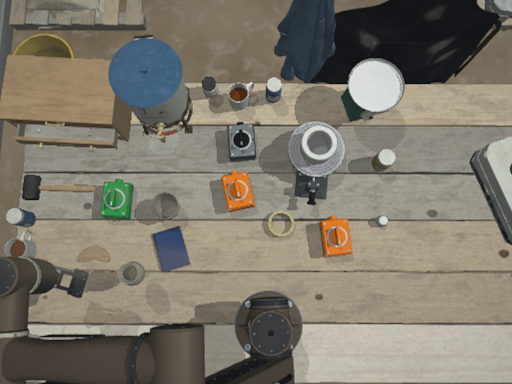

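The side view shows the grey isolator at about (290,188), the turntable at (325,210) and the knob at (275,222). In the top view they are at (241,141), (316,150) and (311,197). I'll zoom in.

```bash
python3 - <<'E'
import cv2
t=cv2.imread("pics/top0.png");s=cv2.imread("pics/side0.png")
cv2.imwrite("pics/tz.png",cv2.resize(t[110:220,215:355],None,fx=5.5,fy=5.4,interpolation=cv2.INTER_CUBIC))
cv2.imwrite("pics/sz.png",cv2.resize(s[160:260,250:370],None,fx=6,fy=6,interpolation=cv2.INTER_CUBIC))
E
```

```text
(no output)
```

View pics/tz.png

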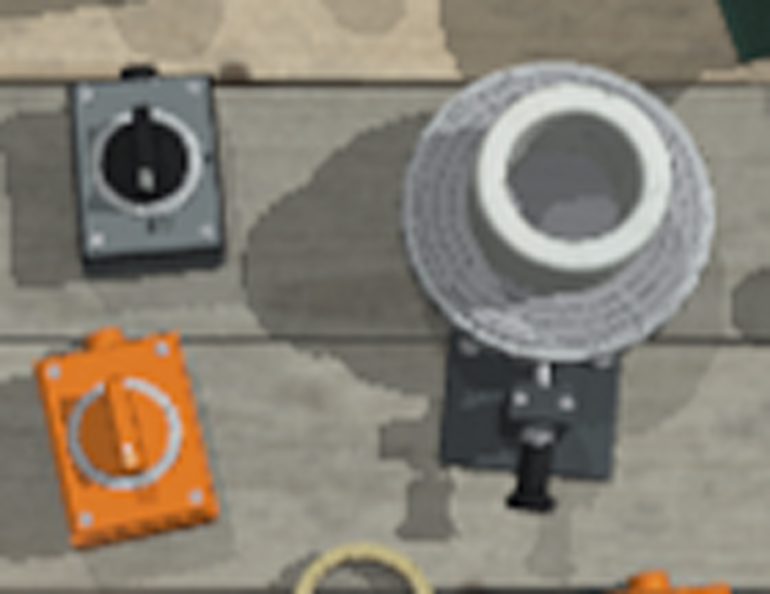

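View pics/sz.png

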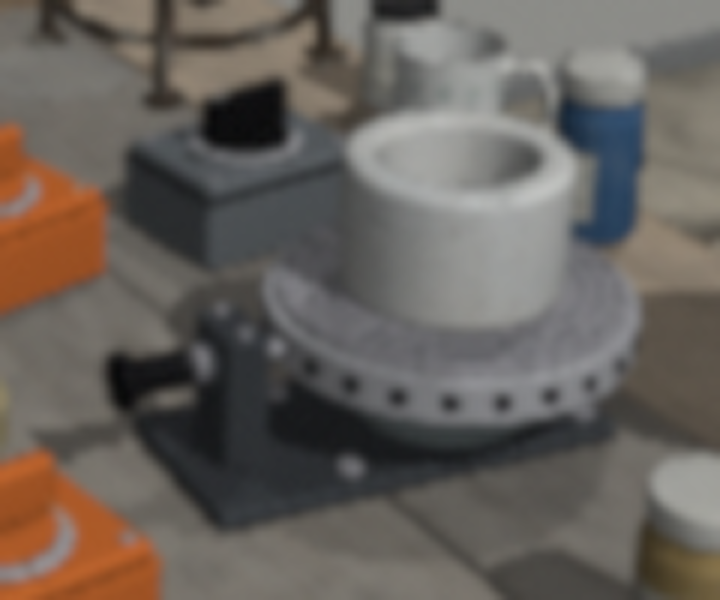

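The grey box top has its corners in the zoom at about (72,85), (208,76), (222,245) and (85,262). The white ring around the handle is centred near (148,160). The plate rim, mould rim and knob are clear too. Next I'll cast rays to get positions.

```bash
cat > h.py <<'E'
import numpy as np,cv2
from plant import r
def ray(n,uv):
    i=r.camera_info(n);V=i['view'];f=192/np.tan(np.radians(i['vertical_fov'])/2)
    d=V[:3,:3].T@np.array([(uv[0]-i['cx'])/f,(uv[1]-i['cy'])/f,1.]);return -V[:3,:3].T@V[:3,3],d
def plane(n,uv,z):
    o,d=ray(n,uv);return o+d*(z-o[2])/d[2]
def proj(n,p):
    i=r.camera_info(n);V=i['view'];f=192/np.tan(np.radians(i['vertical_fov'])/2)
    c=V[:3,:3]@p+V[:3,3];return np.array([i['cx']+f*c[0]/c[2],i['cy']+f*c[1]/c[2]])
def circ(P):
    P=np.asarray(P)[:,:2];A=np.c_[2*P,np.ones(len(P))];s=np.linalg.lstsq(A,(P**2).sum(1),rcond=None)[0]
    return s[:2],np.sqrt(s[2]+s[:2]@s[:2])
E
python3 - <<'E'
from h import *
np.set_printoptions(precision=4,suppress=True)
tz=lambda u,v:((u+.5)/5.5-.5+215,(v+.5)/5.4-.5+110)
sz=lambda u,v:((u+.5)/6-.5+250,(v+.5)/6-.5+160)
c=[plane('top',tz(*p),.061)[:2] for p in[(72,85),(210,76),(222,245),(84,262)]]
c=np.array(c);print(c,c.mean(0),[np.linalg.norm(c[i]-c[i-1]) for i in range(4)])
d=c[0]-c[3]+c[1]-c[2];print('box yaw',np.degrees(np.arctan2(d[1],d[0])))
print('ring',circ([plane('top',tz(*p),.064) for p in[(93,163),(203,158),(150,215),(120,115),(105,195),(190,195)]]))
print('line',plane('top',tz(147,180),.1),'far end',plane('top',tz(143,108),.1))
print('plate',circ([plane('top',tz(*p),.09) for p in[(403,210),(714,210),(555,62),(560,361),(450,100),(660,100),(440,310),(680,310)]]))
print('mould',circ([plane('top',tz(*p),.17) for p in[(477,180),(671,180),(572,83),(575,271)]]))
print('side box TL etc',[plane('side',sz(*p),.061)[:2] for p in[(128,150),(210,198)]])
print('foot corners',[plane('top',tz(*p),.012)[:2] for p in[(442,465),(611,479)]], [plane('side',sz(*p),.012)[:2] for p in[(138,425),(228,520)]])
for p in[(508,505),(552,510),(530,505),(540,440),(531,395)]:print('knob top',p,plane('top',tz(*p),.071)[:2])
# side collar center & line
for p in[(122,382),(160,376),(190,370)]:print('knob side',plane('side',sz(*p),.071)[:2])
E
```

```text
[[0.7288 0.151 ]
 [0.7357 0.0567]
 [0.6145 0.0481]
 [0.6021 0.1412]] [0.6703 0.0992] [np.float64(0.12708496813651773), np.float64(0.09456925298530579), np.float64(0.12158098881822339), np.float64(0.09389335176567669)]
box yaw 4.243263652497776
ring (array([0.6732, 0.0987]), np.float64(0.03776917589244087))
line [0.6498 0.0981 0.1   ] far end [0.7004 0.1012 0.1   ]
plate (array([ 0.6324, -0.1762]), np.float64(0.1049731812740391))
mould (array([ 0.6341, -0.1766]), np.float64(0.06271595328792821))
side box TL etc [array([0.5961, 0.1276]), array([0.6048, 0.0374])]
foot corners [array([ 0.4696, -0.1028]), array([ 0.4601, -0.2183])] [array([ 0.4668, -0.1127]), array([ 0.4598, -0.2213])]
knob top (508, 505) [ 0.4327 -0.1412]
knob top (552, 510) [ 0.4294 -0.1702]
knob top (530, 505) [ 0.4327 -0.1558]
knob top (540, 440) [ 0.4771 -0.1632]
knob top (531, 395) [ 0.5081 -0.1578]
knob side [ 0.4321 -0.1556]
knob side [ 0.4533 -0.1599]
knob side [ 0.4708 -0.1621]
```

Measurements agree with the given sizes:

| Item | Measured | Given |
|---|---|---|
| Plate radius | 105 mm | 105 mm |
| Ring radius | 38 mm | 38 mm |
| Box | about 125 x 94 mm | 130 x 100 mm |

| Target | Position (m) | Yaw |
|---|---|---|
| Handle | (0.672, 0.0985) | about 4.5° |
| Turntable | (0.633, -0.176) | about -5.3° |
| knob_grip | (0.454, -0.160) | as turntable |

I'll lift the arm, then swing it over at a small radius to stay clear of the tank.

Request:
step_arm(
  deltas=[
    [0,0,0,10,-10,-25,1],
    [0,0,0,28,-27,-25,1],
    [0,0,0,28,-27,-20,1],
    [0,0,0,28,-27,0,1],
    [0,0,0,28,-27,0,1],
    [0,0,0,28,-27,0,1],
    [0,0,0,28,-27,0,1],
    [0,0,0,28,-27,0,1],
  ],
)

```text
time_s: 0.9
tcp_pos: [0.3107, 0.3976, 0.2943]
eef_rot: [-179.9, -0.6, -104.1]
contact_force: [0.0, 0.4, -0.9]
gripper_width: 0.0875
```

Request:
step_arm(
  deltas=[
    [0,0,0,28,-27,0,1],
    [0,0,0,28,-27,0,1],
    [0,0,0,28,-27,0,1],
    [0,0,0,28,-27,0,1],
    [0,0,0,28,-27,0,1],
    [0,0,0,28,-27,0,1],
    [0,0,0,15,-15,0,1],
  ],
)

```text
time_s: 1.6
tcp_pos: [0.4404, 0.1647, 0.2959]
eef_rot: [-180.0, -0.6, -104.0]
contact_force: [0.2, 0.8, -0.0]
gripper_width: 0.0879
```

Request:
step_arm(
  deltas=[
    [0,0,0.14,0,0,0,1],
    [0,0,0.14,0,0,0,1],
    [0,0,0.14,0,0,0,1],
    [0,0,0.14,0,0,0,1],
    [0,0,0.14,0,0,0,1],
    [0,0,0.14,0,0,0,1],
    [0,0,0.14,0,0,0,1],
    [0,0,0.14,0,0,0,1],
    [0,0,0.14,0,0,0,1],
    [0,0,0.14,0,0,0,1],
  ],
)

```text
time_s: 2.6
tcp_pos: [0.4394, 0.1592, 0.2928]
eef_rot: [-179.2, -0.4, 172.3]
contact_force: [0.1, 0.0, 0.0]
gripper_width: 0.0879
```

Request:
step_arm(
  deltas=[
    [0,0,0.14,0,0,0,1],
    [0,0,0.14,0,0,0,1],
    [0,0,0.14,0,0,0,1],
    [0,0,0.14,0,0,0,1],
    [0,0,0.14,0,0,0,1],
    [0,0,0.14,0,0,0,1],
    [0,0,0.14,0,0,0,1],
    [0,0,0.14,0,0,0,1],
    [0,0,0.14,0,0,0,1],
    [0,0,0.14,0,0,0,1],
  ],
)

```text
time_s: 3.6
tcp_pos: [0.4368, 0.1577, 0.2897]
eef_rot: [-179.2, 1.0, 88.6]
contact_force: [-0.6, -0.3, 0.6]
gripper_width: 0.0876
```

```bash
cat > to.py <<'E'
import sys,numpy as np
from plant import r
from scipy.spatial.transform import Rotation as R
x,y,z,yaw=map(float,sys.argv[1:5]);s=r.get_state()
C=R.from_euler('xyz',s['eef_rot'],degrees=True);T=R.from_euler('xyz',[180,0,yaw],degrees=True)
np.set_printoptions(precision=3,suppress=True)
print('rot',(C.inv()*T).as_rotvec(),'shift_in_current',1e3*C.inv().apply(np.array([x,y,z])-s['tcp_pos']),'shift_in_target',1e3*T.inv().apply(np.array([x,y,z])-s['tcp_pos']))
print(s['time_s'],s['tcp_pos'],s['eef_rot'],s['contact_force'],s['moment'],s['gripper_width'],s['joints'])
E
python3 to.py .672 .0985 .15 94.5
```

```text
rot [-0.015  0.016 -0.104] shift_in_current [-50.997 238.496 137.286] shift_in_target [-77.5   229.822 139.657]
3.6 [0.437 0.158 0.29 ] [-179.217    0.961   88.571] [-0.575 -0.311  0.64 ] [ 0.116 -0.225 -0.025] 0.08764788000929112 [  44.345   -1.281  -17.953    0.113  -74.563 -135.812]
```

Request:
step_arm(
  deltas=[
    [-0.015,0.016,-0.104,0,0,0,1],
    [0,0,0,-13,38,0,1],
    [0,0,0,-13,38,0,1],
    [0,0,0,-13,38,5,1],
    [0,0,0,-13,38,20,1],
    [0,0,0,-13,38,30,1],
    [0,0,0,-12,38,30,1],
    [0,0,0,0,0,0,1],
  ],
)

```text
time_s: 4.4
tcp_pos: [0.6751, 0.0964, 0.2011]
eef_rot: [180.0, -0.2, 94.4]
contact_force: [-1.2, 0.1, -1.0]
gripper_width: 0.0876
```

```bash
python3 to.py .672 .0985 .15 94.5; python3 - <<'E'
from h import *
t=r.capture('top');s=r.capture('side')
a=cv2.resize(t[90:220,180:340],None,fx=4.8,fy=4.5,interpolation=cv2.INTER_CUBIC)
cv2.imwrite("pics/t1.png",a[:,:,::-1])
cv2.imwrite("pics/s1.png",cv2.resize(s[130:250,230:370],None,fx=5,fy=5,interpolation=cv2.INTER_CUBIC)[:,:,::-1])
E
```

```text
rot [ 0.    -0.003 -0.002] shift_in_current [ 2.236 -2.953 51.08 ] shift_in_target [ 2.388 -2.948 51.074]
4.4 [0.675 0.096 0.201] [180.     -0.164  94.393] [-1.186  0.07  -0.963] [ 0.031  0.038 -0.015] 0.08764181155019792 [  24.367   22.063   -0.344   -0.167  -67.537 -109.911]
```

View pics/t1.png

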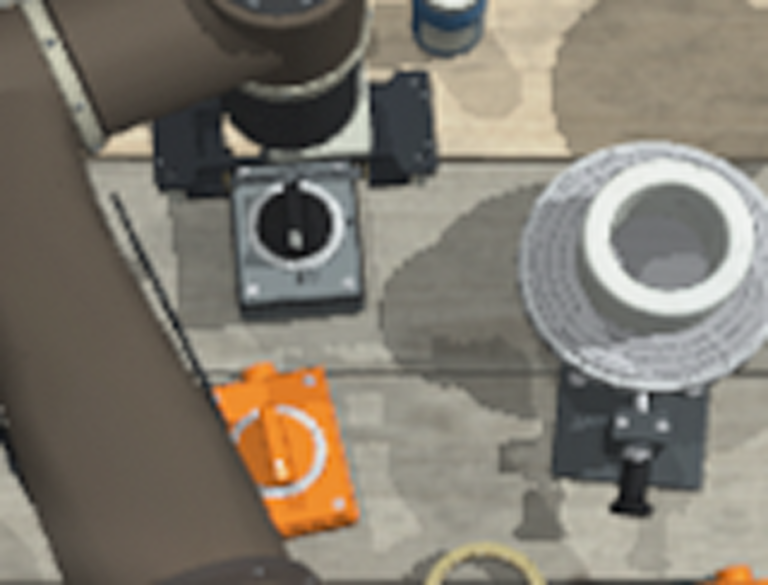

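View pics/s1.png

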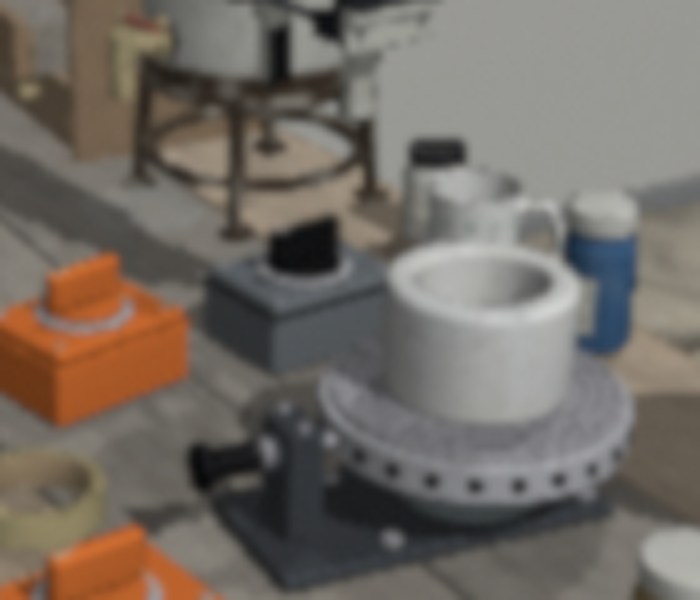

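The open gripper is above and behind the handle in the top view, which is parallax, and its jaws lie across the bar. I'll descend now.

Request:
step_arm(
  deltas=[
    [0,-0.003,-0.002,2.3,-3,20,1],
    [0,0,0,0,0,30,1],
    [0,0,0,0,0,20,1],
    [0,0,0,0,0,0,1],
  ],
)

```text
time_s: 4.9
tcp_pos: [0.6715, 0.1017, 0.1421]
eef_rot: [179.1, -0.2, 94.7]
contact_force: [-0.6, -0.0, -0.1]
gripper_width: 0.0877
```

```bash
python3 to.py .672 .0985 .078 94.5; python3 - <<'E'
from h import *
s=r.capture('side')
cv2.imwrite("pics/s2.png",cv2.resize(s[130:220,230:350],None,fx=6,fy=6,interpolation=cv2.INTER_CUBIC)[:,:,::-1])
E
```

```text
rot [ 0.016 -0.004  0.004] shift_in_current [-3.515 -0.813 64.101] shift_in_target [-3.277  0.216 64.118]
4.9 [0.672 0.102 0.142] [179.091  -0.212  94.716] [-0.571 -0.031 -0.053] [-0.012 -0.076 -0.045] 0.08773618109211567 [  25.087   23.752   -5.953    0.137  -59.369 -110.442]
```

View pics/s2.png

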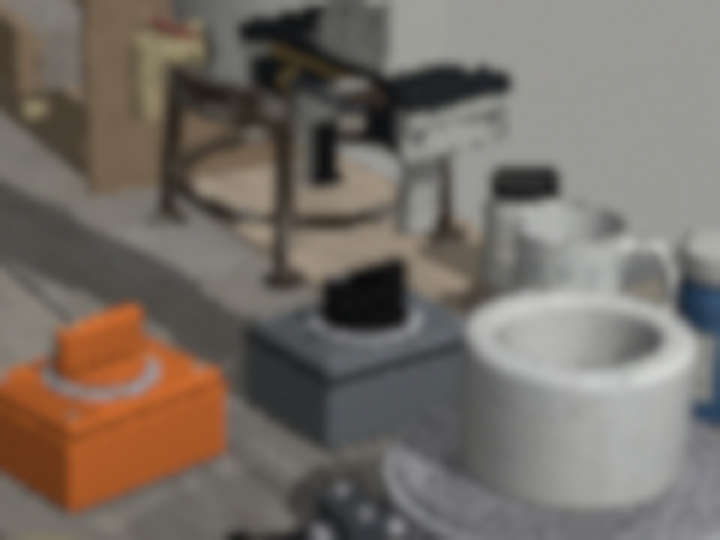

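```bash
python3 - <<'E'
from h import *
for p in[(.6715,.1017,.142),(.672,.0985,.1),(.672,.0985,.064)]:
    q=proj('side',np.array(p));print(p,q,(q-[230,130])*6)
E
```

```text
(0.6715, 0.1017, 0.142) [290.99137396 164.19226692] [365.94824376 205.15360152]
(0.672, 0.0985, 0.1) [291.28035072 174.35360078] [367.68210433 266.12160466]
(0.672, 0.0985, 0.064) [291.06536704 182.68370879] [366.39220222 316.10225276]
```

Request:
step_arm(
  deltas=[
    [0.016,-0.004,0.004,-3.3,0,15,1],
    [0,0,0,0,0,15,1],
    [0,0,0,0,0,0,1],
  ],
)

```text
time_s: 5.25
tcp_pos: [0.6748, 0.1001, 0.1182]
eef_rot: [179.5, -0.1, 94.6]
contact_force: [-1.4, -0.5, -0.3]
gripper_width: 0.0878
```

```bash
python3 to.py .672 .0985 .078 94.5
```

```text
rot [ 0.009 -0.002  0.002] shift_in_current [-1.448 -3.259 40.199] shift_in_target [-1.377 -2.887 40.23 ]
5.25 [0.675 0.1   0.118] [179.473  -0.107  94.591] [-1.401 -0.537 -0.292] [-0.057 -0.077  0.055] 0.08783320891080502 [  24.815   25.397   -6.691    0.097  -57.38  -110.276]
```

The projection of the estimated handle centre, zoom (367,267), falls on the bar in the picture. I'll keep descending.

Request:
step_arm(
  deltas=[
    [0.009,-0.002,0.002,-1.4,-3,15,1],
    [0,0,0,0,0,15,1],
    [0,0,0,0,0,9,1],
    [0,0,0,0,0,0,1],
  ],
)

```text
time_s: 5.65
tcp_pos: [0.6723, 0.0984, 0.0771]
eef_rot: [180.0, 0.0, 94.5]
contact_force: [0.0, -0.8, 0.3]
gripper_width: 0.0881
```

```bash
python3 to.py .672 .0985 .078 94.5
```

```text
rot [ 0.001  0.    -0.001] shift_in_current [ 0.143 -0.253 -0.944] shift_in_target [ 0.143 -0.253 -0.944]
5.65 [0.672 0.098 0.077] [179.955   0.009  94.464] [ 0.037 -0.754  0.341] [ 0.065 -0.119  0.082] 0.08807443073255043 [  24.736   27.67    -8.956    0.029  -53.335 -110.29 ]
```

Request:
step_arm(
  deltas=[
    [0,0,0,0,0,-1,-1],
    [0,0,0,0,0,0,-1],
    [0,0,0,0,0,0,-1],
    [0,0,0,0,0,0,-1],
    [0,0,0,0,0,0,-1],
    [0,0,0,0,0,0,-1],
    [0,0,0,0,0,0,-1],
    [0,0,0,0,0,0,-1],
  ],
  squeeze=30,
)

```text
time_s: 6.45
tcp_pos: [0.6735, 0.0987, 0.0799]
eef_rot: [179.8, -0.0, 94.5]
contact_force: [-0.0, -0.3, 0.8]
gripper_width: 0.0294
```

```bash
python3 to.py .672 .0985 .078 94.5
```

```text
rot [ 0.003 -0.    -0.   ] shift_in_current [-0.105 -1.477  1.94 ] shift_in_target [-0.104 -1.47   1.945]
6.45 [0.673 0.099 0.08 ] [179.8    -0.014  94.493] [-0.004 -0.265  0.78 ] [ 0.049 -0.179 -0.007] 0.02941616897305914 [  24.739   27.521   -8.79     0.069  -53.497 -110.287]
```

Request:
step_arm(
  deltas=[
    [0,0,0,0,-1.5,2,-1],
    [0,0,0,0,0,0,-1],
    [0,0,0,0,0,0,-1],
    [0,0,0,0,0,0,-1],
    [0,0,0,0,0,0,-1],
  ],
)

```text
time_s: 6.95
tcp_pos: [0.6716, 0.1011, 0.0777]
eef_rot: [179.7, -0.2, 94.6]
contact_force: [-0.1, 0.7, 1.5]
gripper_width: 0.014
```

```bash
python3 to.py .672 .0985 .078 94.5
```

```text
rot [ 0.004 -0.003  0.001] shift_in_current [-2.619  0.185 -0.326] shift_in_target [-2.62   0.186 -0.319]
6.95 [0.672 0.101 0.078] [179.749  -0.165  94.558] [-0.122  0.721  1.469] [ 0.174 -0.134  0.114] 0.014036519702938576 [  24.925   27.498   -9.114   -0.084  -53.095 -110.317]
```

The jaws have closed on the bar: the width is 14 mm, as specified. I'll turn it anticlockwise, which is negative tool z.

Request:
step_arm(
  deltas=[
    [0,0,-0.08,0,0,0,-1],
    [0,0,-0.1,0,0,0,-1],
    [0,0,-0.1,0,0,0,-1],
    [0,0,-0.1,0,0,0,-1],
  ],
  squeeze=45,
)

```text
time_s: 7.35
tcp_pos: [0.6716, 0.1011, 0.0777]
eef_rot: [179.7, -0.1, 116.9]
contact_force: [-0.3, 1.2, 1.3]
gripper_width: 0.0138
```

```bash
python3 to.py .672 .1 .078 184.5
```

```text
rot [ 0.006  0.002 -1.18 ] shift_in_current [-1.16  -0.115 -0.316] shift_in_target [-0.333 -1.118 -0.314]
7.35 [0.672 0.101 0.078] [179.673  -0.108 116.872] [-0.27   1.249  1.264] [ 0.277 -0.072 -0.154] 0.013804291840615344 [ 24.895  27.488  -9.105  -0.149 -53.084 -87.934]
```

Request:
step_arm(
  deltas=[
    [0,0,-0.1,0,0,0,-1],
    [0,0,-0.1,0,0,0,-1],
    [0,0,-0.1,0,0,0,-1],
    [0,0,-0.1,0,0,0,-1],
    [0,0,-0.1,0,0,0,-1],
    [0,0,-0.1,0,0,0,-1],
  ],
)

```text
time_s: 7.95
tcp_pos: [0.6716, 0.101, 0.0777]
eef_rot: [179.6, 0.1, 152.5]
contact_force: [-0.5, 1.3, 0.6]
gripper_width: 0.0135
```

```bash
python3 to.py .672 .1 .078 184.5
```

```text
rot [ 0.007  0.003 -0.558] shift_in_current [-0.843 -0.735 -0.295] shift_in_target [-0.325 -1.071 -0.291]
7.95 [0.672 0.101 0.078] [179.596   0.074 152.546] [-0.509  1.334  0.556] [0.288 0.038 0.021] 0.013483568055299856 [ 24.851  27.476  -9.086  -0.236 -53.073 -52.163]
```

Request:
step_arm(
  deltas=[
    [0,0,-0.1,0,0,0,-1],
    [0,0,-0.1,0,0,0,-1],
    [0,0,-0.1,0,0,0,-1],
    [0,0,-0.1,0,0,0,-1],
    [0,0,-0.08,0,0,0,-1],
    [0,0,-0.05,0,0,0,-1],
    [0,0,-0.03,0,0,0,-1],
  ],
)

```text
time_s: 8.65
tcp_pos: [0.6717, 0.101, 0.0777]
eef_rot: [179.7, 0.3, -173.9]
contact_force: [-0.2, 1.5, 2.1]
gripper_width: 0.0136
```

```bash
python3 to.py .672 .1 .078 184.5
```

```text
rot [0.006 0.005 0.028] shift_in_current [-0.226 -1.058 -0.326] shift_in_target [-0.253 -1.053 -0.321]
8.65 [0.672 0.101 0.078] [ 179.654    0.286 -173.921] [-0.162  1.503  2.118] [ 0.253  0.102 -0.727] 0.013563898989427938 [ 24.82   27.482  -9.057  -0.295 -53.079 -18.564]
```

The moment about z has risen to 0.73 N m, so the handle is against its off stop. I'll back off the load slightly, open and lift.

Request:
step_arm(
  deltas=[
    [0,0,0.02,0,0,0,-1],
    [0,0,0,0,0,0,0],
    [0,0,0,0,0,0,0],
    [0,0,0,0,0,0,0],
    [0,0,0,0,0,0,0],
    [0,0,0,0,0,0,0],
    [0,0,0,0,0,-20,0],
    [0,0,0,0,0,-30,0],
    [0,0,0,0,0,-50,0],
    [0,0,0,0,0,-50,0],
  ],
)

```text
time_s: 9.65
tcp_pos: [0.6663, 0.0981, 0.2219]
eef_rot: [179.9, -0.7, -175.4]
contact_force: [1.0, 0.5, 0.6]
gripper_width: 0.0436
```

```bash
python3 to.py .454 -.160 .15 84.7; python3 - <<'E'
from h import *
t=r.capture('top');s=r.capture('side')
cv2.imwrite("pics/t3.png",cv2.resize(t[90:220,180:340],None,fx=4.8,fy=4.5,interpolation=cv2.INTER_CUBIC)[:,:,::-1])
cv2.imwrite("pics/s3.png",cv2.resize(s[130:250,230:370],None,fx=5,fy=5,interpolation=cv2.INTER_CUBIC)[:,:,::-1])
E
```

```text
rot [-0.01  -0.011  1.743] shift_in_current [ 231.245 -240.542   74.411] shift_in_target [-276.608 -187.6     71.871]
9.65 [0.666 0.098 0.222] [ 179.888   -0.745 -175.439] [0.978 0.492 0.612] [ 0.169 -0.316  0.046] 0.04361252035023027 [ 24.707  21.018   0.923  -0.384 -70.565 -20.018]
```

View pics/t3.png

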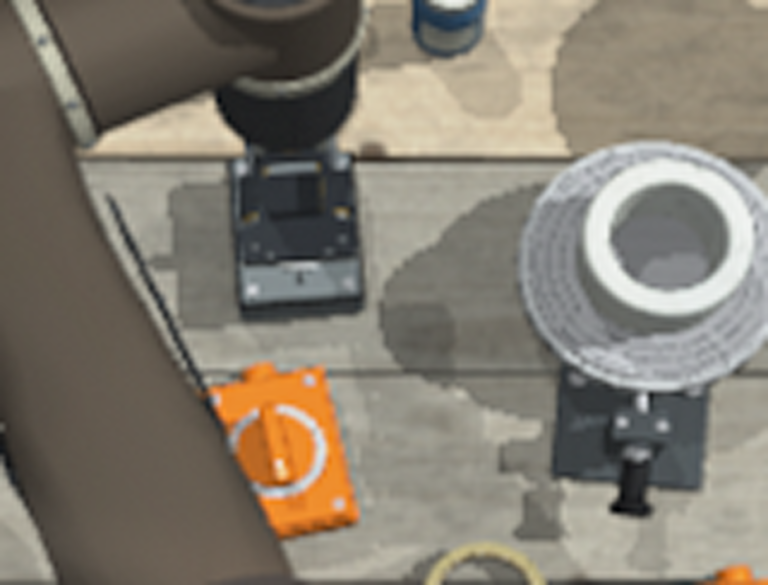

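View pics/s3.png

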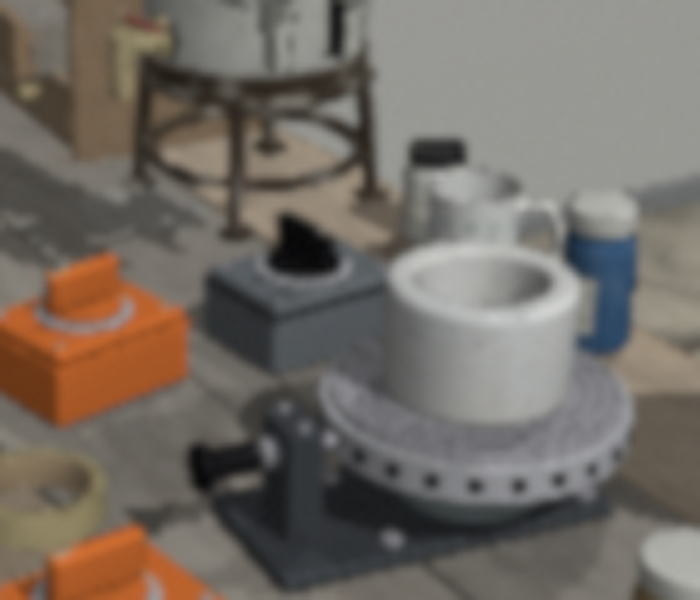

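In the side view the handle now lies across the grey box. I'll check it from above once the gripper is out of the way. Next I move to the knob.

Request:
step_arm(
  deltas=[
    [0,0,0,25,-15,-10,1],
    [0,0,0,33,-34,0,1],
    [0,0,0,33,-34,0,1],
    [0,0,0,33,-34,0,1],
    [0,0,0,33,-34,0,1],
    [0,0,0,33,-34,0,1],
    [0,0,0,33,-34,0,1],
  ],
)

```text
time_s: 10.45
tcp_pos: [0.4621, -0.1406, 0.2385]
eef_rot: [179.7, 0.3, -175.0]
contact_force: [1.0, -1.2, -0.2]
gripper_width: 0.0873
```

Request:
step_arm(
  deltas=[
    [0,0,0.14,0,0,0,1],
    [0,0,0.14,0,0,0,1],
    [0,0,0.14,0,0,0,1],
    [0,0,0.14,0,0,0,1],
    [0,0,0.14,0,0,0,1],
    [0,0,0.14,0,0,0,1],
    [0,0,0.14,0,0,0,1],
    [0,0,0.14,0,0,0,1],
    [0,0,0.14,0,0,0,1],
    [0,0,0.14,0,0,0,1],
  ],
)

```text
time_s: 11.45
tcp_pos: [0.4561, -0.1457, 0.2409]
eef_rot: [179.3, -0.2, 101.3]
contact_force: [-0.5, 0.1, -0.4]
gripper_width: 0.0876
```

Request:
step_arm(
  deltas=[
    [0,0,0.14,0,0,0,1],
    [0,0,0.14,0,0,0,1],
    [0,0,0.06,0,0,0,1],
    [0,0,0,0,0,0,1],
  ],
)

```text
time_s: 11.85
tcp_pos: [0.4558, -0.1457, 0.2414]
eef_rot: [179.3, -0.5, 80.7]
contact_force: [-0.1, -0.8, -0.1]
gripper_width: 0.0876
```

```bash
python3 to.py .454 -.160 .15 84.7; python3 - <<'E'
from h import *
t=r.capture('top');s=r.capture('side')
cv2.imwrite("pics/t4.png",cv2.resize(t[90:220,200:360],None,fx=4.8,fy=4.5,interpolation=cv2.INTER_CUBIC)[:,:,::-1])
cv2.imwrite("pics/s4.png",cv2.resize(s[130:250,230:370],None,fx=5,fy=5,interpolation=cv2.INTER_CUBIC)[:,:,::-1])
E
```

```text
rot [ 0.012 -0.008 -0.069] shift_in_current [-15.159  -0.538  91.229] shift_in_target [-14.387  -0.443  91.354]
11.85 [ 0.456 -0.146  0.241] [179.316  -0.487  80.743] [-0.12  -0.789 -0.072] [ 0.059 -0.165  0.026] 0.08756282325333092 [   5.647    0.688  -22.16    -0.321  -66.366 -104.78 ]
```

View pics/t4.png

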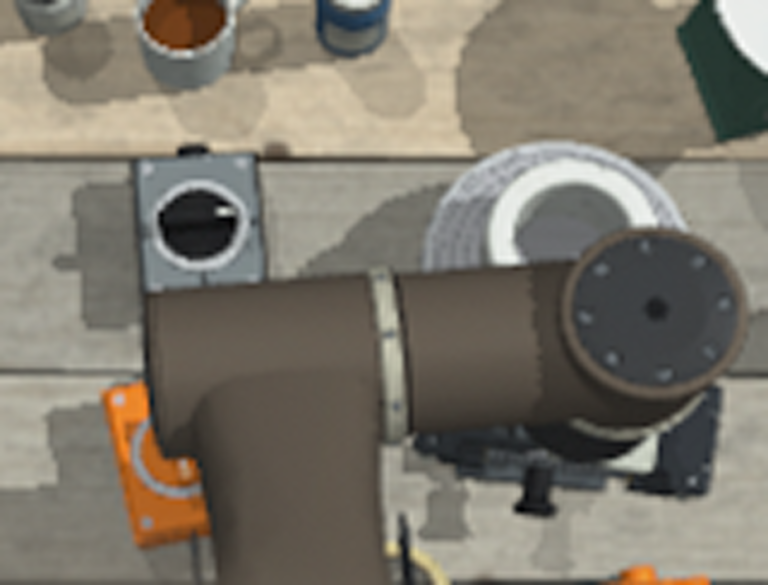

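View pics/s4.png

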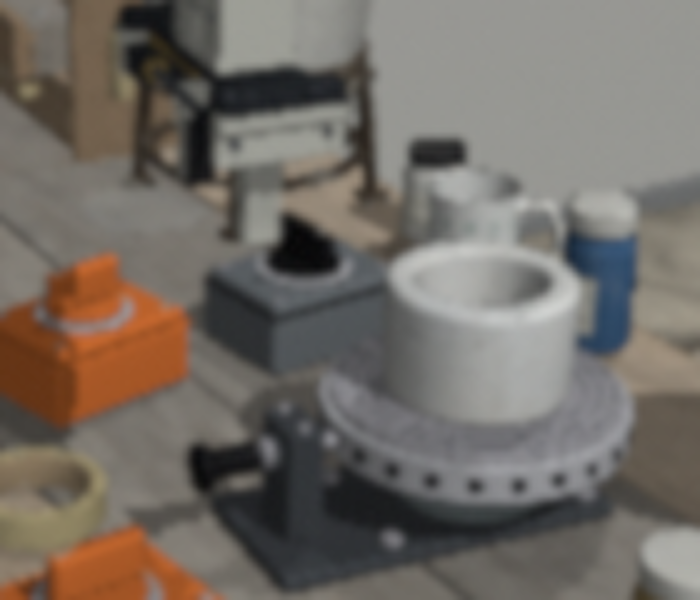

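The handle is off: seen from above, the white line now points right (zoom (225,212)) and the bar lies across the box. The knob is still seated. I'll align over the knob and descend.

Request:
step_arm(
  deltas=[
    [0.012,-0.008,-0.069,-7,0,10,1],
    [0,0,0,-7,0,30,1],
    [0,0,0,0,0,30,1],
    [0,0,0,0,0,15,1],
    [0,0,0,0,0,0,1],
  ],
)

```text
time_s: 12.45
tcp_pos: [0.4553, -0.1602, 0.1551]
eef_rot: [179.8, 0.0, 85.6]
contact_force: [0.5, -0.0, 0.2]
gripper_width: 0.0875
```

```bash
python3 to.py .454 -.160 .052 84.7; python3 - <<'E'
from h import *
s=r.capture('side')
cv2.imwrite("pics/s5.png",cv2.resize(s[130:250,230:370],None,fx=5,fy=5,interpolation=cv2.INTER_CUBIC)[:,:,::-1])
cv2.imwrite("pics/s5f.png",s[:,:,::-1])
q=proj('side',np.array([.454,-.16,.071]));print((q-[230,130])*5)
E
```

```text
rot [0.004 0.    0.016] shift_in_current [  0.088  -1.77  103.123] shift_in_target [  0.062  -1.342 103.129]
12.45 [ 0.455 -0.16   0.155] [179.762   0.002  85.644] [ 0.54  -0.014  0.196] [ 0.08  -0.148 -0.007] 0.0875305427808813 [  4.063   5.756 -29.006   0.045 -55.003 -98.445]
[232.32288887 461.06051536]
```

View pics/s5.png

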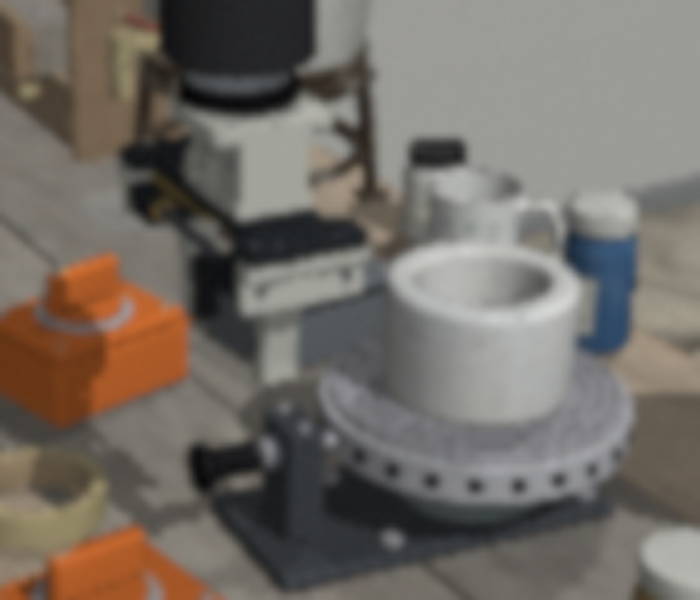

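View pics/s5f.png

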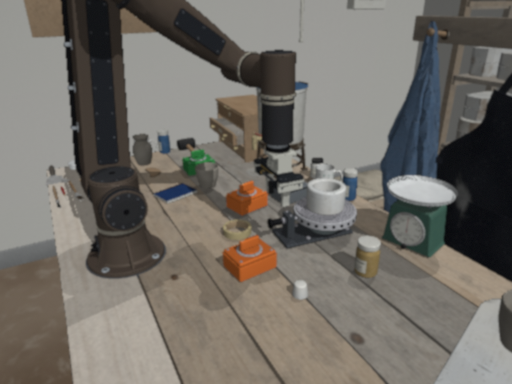

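The projected knob_grip, zoom (232,461), lies on the knob's grip, and the forearm is well clear. I'll descend.

Request:
step_arm(
  deltas=[
    [0.004,0,0.016,0,-1.5,25,1],
    [0,0,0,0,0,25,1],
    [0,0,0,0,0,25,1],
    [0,0,0,0,0,0,1],
  ],
)

```text
time_s: 12.9
tcp_pos: [0.4594, -0.1603, 0.0848]
eef_rot: [179.4, 0.0, 85.0]
contact_force: [-1.2, -0.8, 0.4]
gripper_width: 0.0874
```

```bash
python3 to.py .454 -.160 .052 84.7
```

```text
rot [0.011 0.    0.005] shift_in_current [-0.158 -5.766 32.736] shift_in_target [-0.195 -5.406 32.798]
12.9 [ 0.459 -0.16   0.085] [179.372   0.013  85.005] [-1.221 -0.785  0.384] [ 0.02  -0.062  0.001] 0.08739043160984537 [  4.074  10.91  -33.963   0.159 -44.509 -99.181]
```

Request:
step_arm(
  deltas=[
    [0.011,0,0.005,0,-6,5,1],
    [0,0,0,0,0,14,1],
    [0,0,0,0,0,13,1],
    [0,0,0,0,0,0,1],
  ],
)

```text
time_s: 13.3
tcp_pos: [0.4571, -0.1598, 0.058]
eef_rot: [179.6, 0.0, 84.8]
contact_force: [-0.2, 0.1, 0.5]
gripper_width: 0.0874
```

```bash
python3 to.py .454 -.160 .052 84.7
```

```text
rot [0.007 0.    0.003] shift_in_current [-0.494 -3.104  5.937] shift_in_target [-0.502 -3.063  5.958]
13.3 [ 0.457 -0.16   0.058] [179.615   0.005  84.843] [-0.225  0.103  0.467] [ 0.052 -0.064 -0.036] 0.08735991714709755 [  4.124  13.11  -35.716   0.103 -40.795 -99.358]
```

Request:
step_arm(
  deltas=[
    [0.007,0,0.003,0,-4,6,0],
    [0,0,0,0,0,0,0],
    [0,0,0,0,0,0,0],
    [0,0,0,0,0,0,0],
  ],
  squeeze=30,
)

```text
time_s: 13.7
tcp_pos: [0.455, -0.1594, 0.0553]
eef_rot: [179.8, -0.0, 84.7]
contact_force: [1.3, -0.1, 0.5]
gripper_width: 0.0612
```

```bash
python3 to.py .454 -.160 .052 84.7; python3 - <<'E'
from h import *
s=r.capture('side');t=r.capture('top')
cv2.imwrite("pics/s6.png",cv2.resize(s[170:270,240:360],None,fx=6,fy=6,interpolation=cv2.INTER_CUBIC)[:,:,::-1])
cv2.imwrite("pics/t6.png",cv2.resize(t[130:230,260:380],None,fx=6,fy=6,interpolation=cv2.INTER_CUBIC)[:,:,::-1])
E
```

```text
rot [ 0.004 -0.     0.   ] shift_in_current [-0.679 -0.92   3.261] shift_in_target [-0.678 -0.907  3.265]
13.7 [ 0.455 -0.159  0.055] [179.778  -0.01   84.711] [ 1.322 -0.069  0.53 ] [ 0.025 -0.125  0.005] 0.06115454286813441 [  4.158  13.258 -35.982   0.042 -40.539 -99.479]
```

View pics/s6.png

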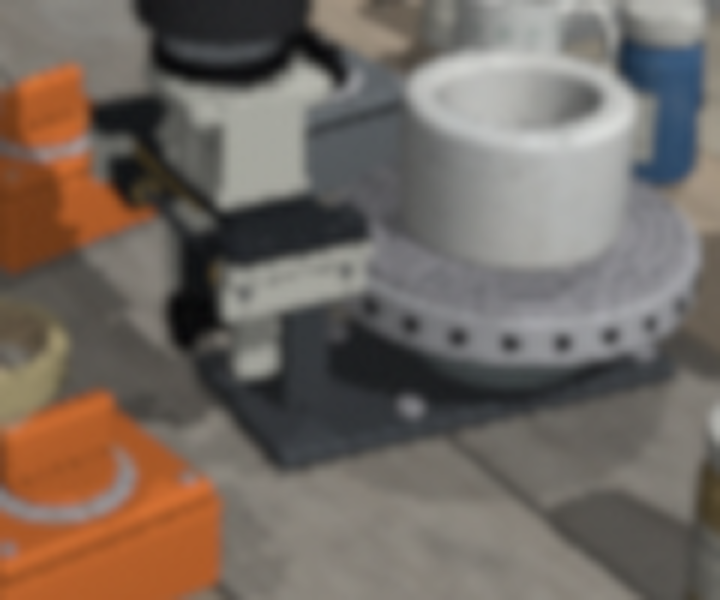

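View pics/t6.png

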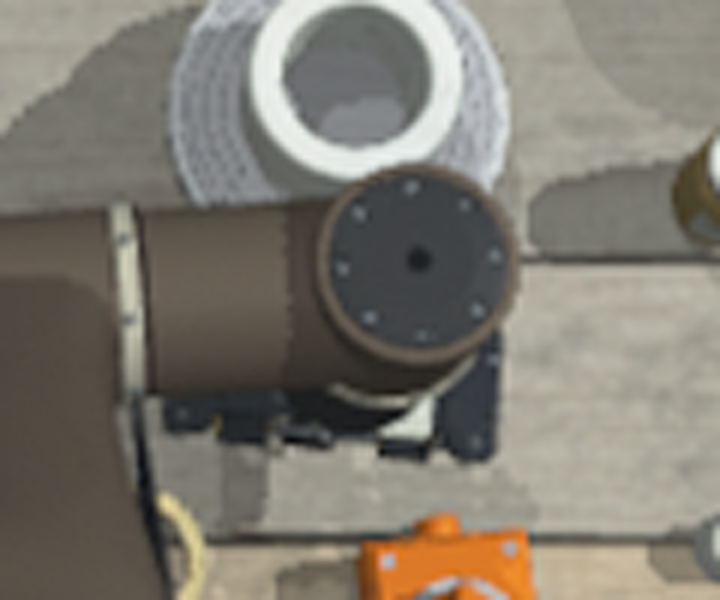

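In the side view the fingers straddle the knob without touching anything: the near finger ends at (255,365), beside the knob. I'll lower the last 3 mm and close.

Request:
step_arm(
  deltas=[
    [0.004,0,0,-0.7,-1.5,4,-1],
    [0,0,0,0,0,0,-1],
    [0,0,0,0,0,0,-1],
    [0,0,0,0,0,0,-1],
    [0,0,0,0,0,0,-1],
    [0,0,0,0,0,0,-1],
    [0,0,0,0,0,0,-1],
    [0,0,0,0,0,0,-1],
  ],
  squeeze=40,
)

```text
time_s: 14.6
tcp_pos: [0.4536, -0.1572, 0.0508]
eef_rot: [180.0, -0.2, 84.6]
contact_force: [-0.6, 1.7, 1.3]
gripper_width: 0.0208
```

```bash
python3 to.py .4315 -.158 .052 84.7
```

```text
rot [ 0.    -0.004 -0.001] shift_in_current [ -2.821 -21.961  -1.173] shift_in_target [ -2.799 -21.965  -1.158]
14.6 [ 0.454 -0.157  0.051] [179.989  -0.23   84.629] [-0.57   1.704  1.314] [ 0.801  0.043 -0.078] 0.02083226241114393 [  4.235  13.632 -36.116  -0.348 -40.204 -99.34 ]
```

The knob is gripped, at 20.8 mm against 22 mm nominal with 40 N. I'll pull back along tool -y.

Request:
step_arm(
  deltas=[
    [0,0,0,0,-5,0,-1],
    [0,0,0,0,-5,0,-1],
    [0,0,0,0,-5,0,-1],
    [0,0,0,0,0,0,-1],
  ],
  squeeze=45,
)

```text
time_s: 15.0
tcp_pos: [0.444, -0.1562, 0.051]
eef_rot: [179.3, -0.3, 84.7]
contact_force: [5.8, -3.4, -10.2]
gripper_width: 0.0211
```

```bash
python3 to.py .4315 -.155 .0515 84.7
```

```text
rot [ 0.012 -0.005 -0.001] shift_in_current [  0.019 -12.579  -0.676] shift_in_target [  0.027 -12.586  -0.529]
15.0 [ 0.444 -0.156  0.051] [179.333  -0.264  84.652] [  5.843  -3.365 -10.15 ] [-0.979 -2.226 -0.088] 0.02105002602059157 [  4.539  12.489 -37.809  -0.231 -38.999 -99.709]
```

Request:
step_arm(
  deltas=[
    [0.008,-0.004,0,0,-5,1,-1],
    [0,0,0,0,-5,0.5,-1],
    [0,0,0,0,-5,0,-1],
    [0,0,0,0,-4,0,-1],
    [0,0,0,0,-2,0,-1],
  ],
)

```text
time_s: 15.5
tcp_pos: [0.435, -0.1553, 0.051]
eef_rot: [178.4, -0.0, 84.8]
contact_force: [8.4, -4.3, -12.3]
gripper_width: 0.0207
```

```bash
python3 to.py .4315 -.155 .0515 84.7
```

```text
rot [ 0.027 -0.001  0.001] shift_in_current [ 0.011 -3.55  -0.561] shift_in_target [ 0.006 -3.563 -0.465]
15.5 [ 0.435 -0.155  0.051] [178.448  -0.041  84.782] [  8.448  -4.287 -12.311] [-1.5   -3.002 -0.14 ] 0.020701337682735826 [   5.096   11.236  -39.856    0.391  -37.374 -100.622]
```

Request:
step_arm(
  deltas=[
    [0.02,0,0,0,-5,1,-1],
    [0.02,0,0,0,-5,1,-1],
    [0.01,0,0,0,-4,0,-1],
    [0,0,0,0,-4,0,-1],
  ],
)

```text
time_s: 15.9
tcp_pos: [0.4315, -0.1549, 0.0512]
eef_rot: [179.8, -0.1, 85.0]
contact_force: [17.8, -10.1, -25.4]
gripper_width: 0.0208
```

```bash
python3 to.py .4315 -.155 .0515 84.7
```

```text
rot [ 0.003 -0.001  0.004] shift_in_current [-0.079 -0.035 -0.303] shift_in_target [-0.08  -0.036 -0.303]
15.9 [ 0.432 -0.155  0.051] [179.815  -0.056  84.951] [ 17.76  -10.057 -25.358] [-3.625 -6.625 -0.175] 0.02075093110604433 [  4.959  11.663 -39.02   -0.036 -39.125 -99.981]
```

Travel is about 22 mm and the force has passed the spring's 11 N, so the plunger is at its stop. I'll ease the vertical load while keeping a light outward push.

Request:
step_arm(
  deltas=[
    [0,0,0,0,-2,1.5,-1],
    [0,0,0,0,-2,1,-1],
    [0,0,0,0,-2,0.5,-1],
  ],
)

```text
time_s: 16.2
tcp_pos: [0.4368, -0.1555, 0.051]
eef_rot: [178.6, -0.0, 85.1]
contact_force: [8.3, -4.7, -9.6]
gripper_width: 0.0213
```

```bash
python3 to.py .4315 -.155 .0515 84.7; python3 - <<'E'
from h import *
s=r.capture('side');t=r.capture('top')
cv2.imwrite("pics/s7.png",cv2.resize(s[170:270,240:360],None,fx=6,fy=6,interpolation=cv2.INTER_CUBIC)[:,:,::-1])
cv2.imwrite("pics/t7.png",cv2.resize(t[90:250,180:400],None,fx=3.6,fy=3.6,interpolation=cv2.INTER_CUBIC)[:,:,::-1])
E
python3 to.py .4315 -.155 .0515 84.7
```

```text
rot [ 0.024 -0.001  0.007] shift_in_current [ 0.071 -5.354 -0.632] shift_in_target [ 0.034 -5.368 -0.503]
16.2 [ 0.437 -0.156  0.051] [178.623  -0.036  85.087] [ 8.256 -4.678 -9.56 ] [-1.367 -2.878 -0.295] 0.021312152130872435 [   5.016   11.484  -39.485    0.331  -37.669 -100.189]
rot [ 0.024 -0.001  0.007] shift_in_current [ 0.047 -5.266 -0.649] shift_in_target [ 0.011 -5.281 -0.523]
16.3 [ 0.437 -0.155  0.051] [178.622  -0.039  85.09 ] [ 8.797 -3.365 -7.72 ] [-1.53  -3.177 -0.299] 0.021338506058564792 [   5.019   11.478  -39.496    0.326  -37.663 -100.186]
```

View pics/s7.png

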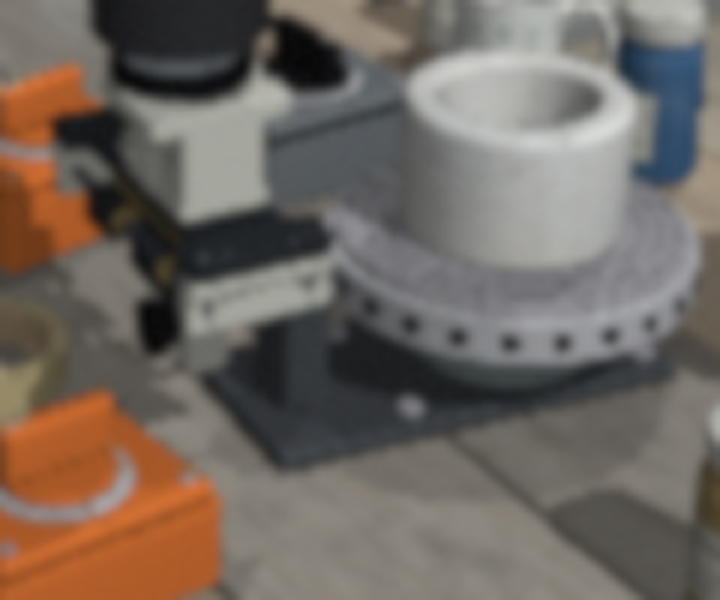

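View pics/t7.png

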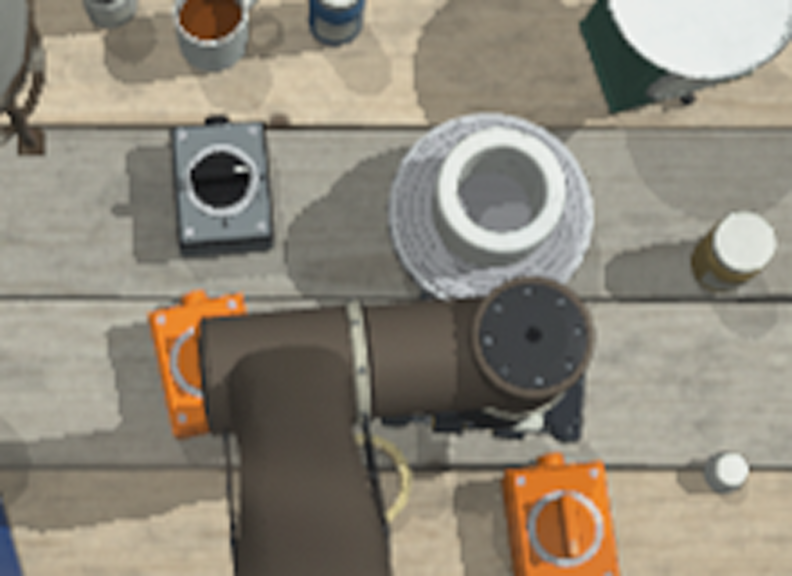

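At that push the spring drew it back to about 17 mm of travel, so it needs a firmer hold. The pictures show the grip is still on and the bystanders undisturbed. I'll pull again more firmly.

Request:
step_arm(
  deltas=[
    [0.024,0,0,0,-6,0.5,-1],
    [0.015,0,0,0,-5,0.5,-1],
    [0.01,0,0,0,-5,0.5,-1],
    [0.01,0,0,0,-5,0.5,-1],
    [0.01,0,0,0,-5,0.5,-1],
  ],
)

```text
time_s: 16.8
tcp_pos: [0.4313, -0.1549, 0.0511]
eef_rot: [-179.6, -0.1, 85.3]
contact_force: [16.3, -8.9, -18.9]
gripper_width: 0.0212
```

```bash
python3 to.py .4315 -.155 .0515 84.7
```

```text
rot [-0.008 -0.001  0.01 ] shift_in_current [-0.084  0.18  -0.372] shift_in_target [-0.083  0.183 -0.37 ]
16.8 [ 0.431 -0.155  0.051] [-179.551   -0.069   85.256] [ 16.32   -8.855 -18.94 ] [-3.172 -6.134 -0.306] 0.021186477531914858 [  4.856  11.999 -38.48   -0.223 -39.952 -99.428]
```

Request:
step_arm(
  deltas=[
    [0,0,0,0,-6,0.5,-1],
    [0,0,0,0,-6,0.5,-1],
    [0,0,0,0,-6,0.5,-1],
  ],
)

```text
time_s: 17.1
tcp_pos: [0.4319, -0.1549, 0.0512]
eef_rot: [178.6, -0.1, 85.4]
contact_force: [20.9, -13.4, -25.7]
gripper_width: 0.0212
```

```bash
python3 to.py .4315 -.155 .0515 84.7;python3 - <<'E'
from h import *
for k in range(6): s=r.capture('side')
cv2.imwrite("pics/s8.png",cv2.resize(s[170:270,240:360],None,fx=6,fy=6,interpolation=cv2.INTER_CUBIC)[:,:,::-1])
E
python3 to.py .4315 -.155 .0515 84.7
```

```text
rot [ 0.025 -0.001  0.012] shift_in_current [-0.11  -0.409 -0.294] shift_in_target [-0.116 -0.415 -0.283]
17.1 [ 0.432 -0.155  0.051] [178.566  -0.074  85.412] [ 20.899 -13.355 -25.749] [-4.37  -7.419 -0.486] 0.021217408292442647 [  5.129  11.023 -40.068   0.278 -37.483 -99.936]
rot [ 0.025 -0.001  0.012] shift_in_current [-0.123 -0.417 -0.279] shift_in_target [-0.129 -0.422 -0.268]
17.4 [ 0.432 -0.155  0.051] [178.587  -0.073  85.412] [ 21.661 -12.327 -25.852] [-4.324 -7.471 -0.415] 0.020895579167345725 [  5.128  11.033 -40.047   0.273 -37.515 -99.931]
```

View pics/s8.png

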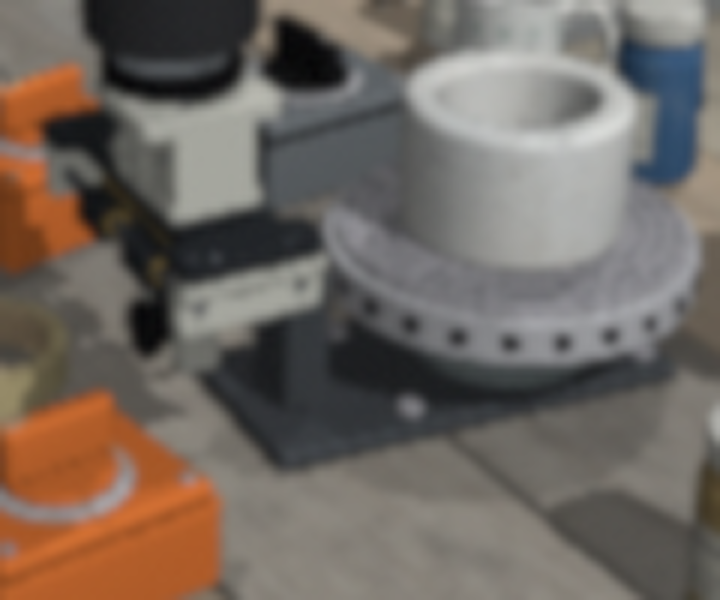

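```bash
python3 - <<'E'
from h import *
for d in(0,.017,.022):
    p=np.array([.4321-d*.995,-.1556+d*.1,.071]);print(d,(proj('side',p)-[240,170]+.5)*6-.5)
E
```

```text
0 [181.92663247 321.99152922]
0.017 [152.8169994  328.21425127]
0.022 [144.20650972 330.05490257]
```

```bash
python3 - <<'E'
import cv2,numpy as np
for n in('s6','s7','s8'):
    g=cv2.imread(f'pics/{n}.png',0)
    for v in(315,325,335,345):
        row=g[v,90:230].astype(float);k=np.where(row<55)[0]
        print(n,v,k.min()+90 if len(k) else None,k.max()+90 if len(k) else None,end='; ')
    print()
a=[cv2.resize(cv2.imread(f'pics/{n}.png')[270:400,90:300],None,fx=1.9,fy=1.9) for n in('s6','s8')]
cv2.imwrite('pics/cmp.png',np.hstack(a))
E
```

```text
s6 315 168 217; s6 325 170 221; s6 335 172 206; s6 345 177 197; 
s7 315 139 178; s7 325 140 179; s7 335 141 178; s7 345 143 169; 
s8 315 129 168; s8 325 130 169; s8 335 133 170; s8 345 135 160;
```

View pics/cmp.png

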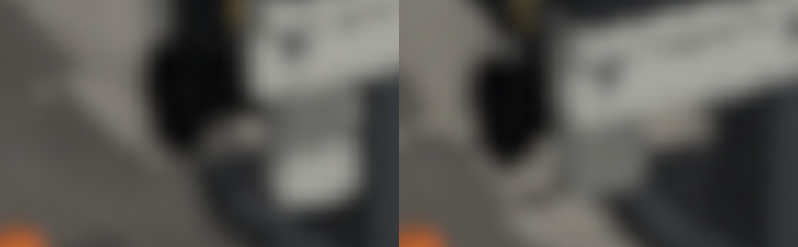

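The collar's left edge moved about 39–40 zoom px, from 168 to 129. The model expects 38 px for the full 22 mm, so the plunger is at its stop and holding. I'll hand the job in.

```bash
python3 to.py .4315 -.155 .0515 84.7; python3 -c "
from plant import r
print(r.close_job())"
```

```text
rot [ 0.025 -0.001  0.012] shift_in_current [-0.123 -0.417 -0.279] shift_in_target [-0.129 -0.422 -0.268]
17.4 [ 0.432 -0.155  0.051] [178.587  -0.073  85.412] [ 21.661 -12.327 -25.852] [-4.324 -7.471 -0.415] 0.020895579167345725 [  5.128  11.033 -40.047   0.273 -37.515 -99.931]
the job is handed in; nothing more can be done
None
```

I switched the grey isolator off first, then pulled the plunger fully back, and handed the job in at 17.4 s with the gripper still holding it there.

**Isolator:** I turned the handle anticlockwise until the turning moment rose to about 0.7 N m at the stop, then let go. The later top view shows the bar across the box, with the white line swung a quarter turn anticlockwise.

**Plunger:**
- **Travel:** the gripper moved back about 21.7 mm, and in the side view the knob's collar moved about 22–23 mm. The full travel is 22 mm.
- **At the stop:** the outward pull was about 21 N, well above the spring's 11 N, so the plunger is against its hard stop. It stayed still over a 0.3 s hold.

**What disagreed or failed:**
- **Slip-back:** when I eased the pull partway through, the plunger went back to about 17 mm of travel. I pulled it out again, more firmly, before handing in.
- **Side load:** the final hold also carries about 26 N vertical and 12 N sideways on the wrist, which is within the limits.
- **Grip width:** the opening read about 21 mm on the 22 mm knob. I put this down to pad compression.

The jar, plug and tape roll look untouched in the last views. I did not check the grey cup after the first pictures, and the arm did not work near it.

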